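# Tension the wing nuts of the tortilla press

## Robot

A 6-joint arm with a two-finger parallel gripper is mounted at the origin on the work surface. World frame = base frame: x ahead of the robot, y to its left, z up, the work surface at z = 0. Lengths are in m, angles in rad, forces in N, time in s.
With the tool pointing down it reaches from about 0.4 to 0.825 m from the base axis. Payload 7 kg.
Tool frame: the origin (TCP) lies between the finger pads; the fingertips stand 17 mm ahead of it and the grasp point (between the pads) lies 2 mm behind it; z points along the fingers, y is the direction in which the jaws open and shut (so a half turn about z gives the same grasp; the last joint's range is limited). The gripper opens to 85 mm and grips with 20 to 120 N. Pads are 22 mm wide; open, the fingers measure 114 mm over their backs; the gripper's body (76 mm by 85 mm) begins 54 mm behind the grasp point. The pads swing forward as they close: fully open they stand 13 mm farther back than shut.
Start: joints at [-1.053, 0.359, 0.012, 0, -1.224, -0.288], TCP at [0.154, -0.657, 0.248] pointing down, gripper open.
Joint ranges: [-3.07, 3.07], [-1.43, 2.12], [-1.02, 1.25], [-3.03, 1.67], [-3.05, -0], [-3.03, 3.03]. Speed limits (rad/s): [2.39, 2.39, 3.01, 3.14, 3.14, 3.14].

## Interface

Orientations are given as a rotation vector (axis times angle).
In Python, from bench import ctrl, camera, job gives the robot as it stands.
- The arm moves only by the tool play_rows, never from a script. Its argument "rows" is a list that holds one entry, the list of rows, each a list of 7 numbers: the shift along the world's x, y, z in mm, then the turn, a rotation vector about the world's x, y, z in degrees, then the opening, from 0 (shut) to 1 (fully open). A call has 1 to 12 rows; each row is the pose to reach, as a shift and turn from the pose commanded when the call began; what a row does not reach only later rows make up. A row lasts 1/12 s, in which the tool goes at most 41.7 mm and 7.16 degrees, less where a joint would pass 70% of its speed; a pose out of reach is approached as far as the arm can. A call with a gripper value outside its range is refused whole. The fingers move at their own pace and stop on an object; "grip_force" is the grip in N (left out, the last holds). Time passes only in rows, so rows that repeat a pose let the fingers close. It gives the time, the measured TCP pose, the force and the opening at its end, in the units of the state.
- ctrl.observe(): the state, without advancing time (a new reading comes with each control period).
- camera(name): name is "scene" or "side" or "wrist"; returns a dict with "frame" (480x640x3 uint8, red, green, blue), "z_map" (480x640 float32, m along the optical axis (not along the pixel's ray), 0 where there is no reading), "intrinsics" (3x3 intrinsics, pixels), "extrinsics" (4x4, takes a point from camera to world coordinates); the wrist camera has in their place "mount" (4x4, takes a point from camera to tool coordinates, whose origin is the TCP and whose axes are the flange's). Camera axes: x right, y up, looking along -z (the intrinsics and any distortion apply to the point x, -y, -z); pixel columns grow to the right and rows downward; lengths in m; the calibration is good to about 2 mm. A picture is of the moment at which its call begins: read the wrist's pose just before it.
- job.close_job(): hands the job in, once; it reports no verdict.
The state is a dict: "clock": time; "joint_pos": joint angles; "dq": joint speeds; "effort": joint torques, N m; "tcp_pos": TCP position; "ee_rot": TCP orientation; "contact_force": force on the tool from outside, world axes, zero at the start; "moment": the same for the moment, N m; "finger_gap": opening from 0.0 (shut) to 1.0 (fully open).
Only numpy, scipy, OpenCV 4.12 (cv2) and the standard library are available. Lean on these libraries where they do the work, as an engineer would, in place of code of your own. Each camera call takes 0.05 s, during which the arm holds its last target.

## Task

Even up the tortilla press: going clockwise round its rim from the lever handle, tighten its three wing nuts one after the other. Turn each clockwise until you feel its hidden spring seat bite, then give it one quarter turn more and no further; finish one nut before you turn the next, and leave everything else on the table where it is.

Things in the scene. Friction and masses are not known exactly. Their poses are not given: they have to be found in the camera images.
- press: grey aluminium tortilla press, fixed, opened flat. Origin: underside centre of its round base (236 mm across, flange top 30 mm up; pressing face 124 mm across, 36 mm up). x points from the short lever handle (ends at x -218 mm) to the hinge; the upper half lies on its back beyond (to x +380 mm). Handle, hinge and upper half are under 35 mm high. z up.
- seats: dark steel ring in the press base, same origin and axes. Hides a sprung seat under each nut. A nut turns freely at 0.20 N m friction; after 0.30 to 1.85 rad clockwise (unknown, differs per nut) the seat bites: torque against turning steps up by 0.08 N m, then grows 0.08 more over a quarter turn. No hard stop. Friction holds the nut, so at rest it can feel less or reversed; the step still shows.
- nut1: First nut clockwise (from above) from the lever handle, at x -44, y +76 mm in the press frame. Steel wing nut; origin on its upright axis at the flange top (30 mm above the table). Wing: upright bar along the nut's x, 42 mm long, 10 mm thick (y), 9 to 35 mm above the origin; round foot 27 mm across, 9 mm high. Turns only about z; tightens clockwise seen from above.
- nut2: Second nut, by the hinge, at x +88, y 0 mm in the press frame. Steel wing nut; origin on its upright axis at the flange top (30 mm above the table). Wing: upright bar along the nut's x, 42 mm long, 10 mm thick (y), 9 to 35 mm above the origin; round foot 27 mm across, 9 mm high. Turns only about z; tightens clockwise seen from above.
- nut3: Third nut, at x -44, y -76 mm in the press frame. Steel wing nut; origin on its upright axis at the flange top (30 mm above the table). Wing: upright bar along the nut's x, 42 mm long, 10 mm thick (y), 9 to 35 mm above the origin; round foot 27 mm across, 9 mm high. Turns only about z; tightens clockwise seen from above.
- lid: Bystander: orange silicone lid with a flip-top spout, 62 mm across, 24 mm high, lying on the round pressing face between the three nuts; origin at its underside.
- board: Bystander: round wooden board, 210 mm across, 18 mm thick; origin at its underside.
- jarrito: Bystander: brown ceramic mug, 84 mm across, 95 mm high; origin at its underside.
- saltjar: Bystander: glass jar with wooden cap, 68 mm across, 100 mm high; origin at its underside.
- bowl: Bystander: brown ceramic bowl, 130 mm across, 50 mm high; origin at its underside.
- tongs: Bystander: closed steel kitchen tongs, 240 mm long, 22 mm high, lying flat; origin at its underside.
- sparenut: Bystander: a spare wing nut of the same shape standing loose on the table, not part of the job; origin at its underside.
- spoon: Bystander: wooden spoon lying on the table; origin at its underside.

How it is judged:
On the way, in this order (a step that is already met when the one before it is completed fails the run):
1. the first nut is a quarter turn past its bite (contact force between nut1 and seats between 5.68 and 6.62 N), for 0.2 s.
2. the second nut is a quarter turn past its bite (contact force between nut2 and seats between 5.68 and 6.62 N), for 0.2 s.
3. the third nut is a quarter turn past its bite (contact force between nut3 and seats between 5.68 and 6.62 N), for 0.2 s.
At the end, for the whole second after the job is handed in: All three nuts rest, let go, one quarter turn past the point where their spring seat bites, within 14 degrees either way (nut pressing its spring seat with 5.68 to 6.62 N) (all of step 1 and all of step 2 and all of step 3 and angular speed of each of nut1, nut2, nut3 below 0.1 rad/s); the robot touches nothing.
It fails at once if a nut is overtightened (more than about 35 degrees beyond the quarter turn) (contact force between any of nut1, nut2, nut3 and seats above 7.5 N).
It fails at once if the second nut is made to bite before the first has had its quarter turn (contact force between nut2 and seats above 1 N and contact force between nut1 and seats below 5.35 N).
It fails at once if the third nut is made to bite before the second has had its quarter turn (contact force between nut3 and seats above 1 N and contact force between nut2 and seats below 5.35 N).
It fails at once if something else on the table is moved more than 3 cm (distance of any of lid, board, jarrito, saltjar, bowl, tongs, sparenut, spoon from where it was at the start of the episode above 0.03 m).
It also fails if it takes over 72 s, if anything falls off the work surface, if the arm or the gripper's body presses on something with over 40 N, if the wrist force passes 120 N, or if a joint passes its speed limit or range.

## Working session

There is one attempt and no reset: what is moved stays moved. The work goes in short steps, Python scripts to look and compute and a tool call to move; the robot and the scene stay as the last step left them, time stands still between calls to the robot, and variables do not carry over. Pictures are saved under pics/ and viewed, and the job is handed in when it is done.

Besides the shell and the picture viewer there is one more tool, called after "Emit:" as name([rows], argument=value, ...), one row to a line, values as JSON. play_rows: Moves the arm, as the interface text tells. Its arguments: {"type":"object","properties":{"rows":{"type":"array","items":{"type":"array","items":{"type":"array","items":{"type":"number"}}}},"grip_force":{"type":"number"}},"required":["rows"]}

```bash
ls; mkdir -p pics
python3 - <<'E'
from bench import ctrl,camera,job
import cv2,numpy as np
s=ctrl.observe();print(s)
for n in("scene","side"):
    c=camera(n);cv2.imwrite(f"pics/{n}0.png",c["frame"][:,:,::-1]);np.savez(f"{n}0.npz",**c)
    print(n,c["intrinsics"],c["extrinsics"])
E
```

```text
pics
{'clock': 0.0, 'joint_pos': array([-1.05290883e+00,  3.59380517e-01,  1.10901670e-02, -3.87554657e-04,
       -1.22412181e+00, -2.88114737e-01]), 'dq': array([ 3.98634719e-04, -8.57047088e-05,  1.05887406e-03, -1.38124261e-03,
       -2.40462151e-05, -1.24374650e-03]), 'effort': array([ 1.26895291e-03, -5.83315551e+01,  2.93423814e+01,  6.93649516e+00,
       -5.97741673e-03, -2.29172082e-05]), 'tcp_pos': array([ 0.15363136, -0.65681872,  0.24737468]), 'ee_rot': array([ 3.59892507e-01, -3.12060888e+00, -2.55904391e-03]), 'contact_force': array([ 0.14001239,  0.14861544, -0.88582518]), 'moment': array([-0.00150162,  0.09305746,  0.03467461]), 'finger_gap': 0.9992006277830152}
scene [[580.14533011   0.         318.63693645]
 [  0.         580.14533011 243.55397371]
 [  0.           0.           1.        ]] [[-6.28617001e-01 -5.78520905e-01  5.19763628e-01  1.31152052e+00]
 [ 7.77715023e-01 -4.67691930e-01  4.20028096e-01  5.92501552e-01]
 [ 9.42202210e-05  6.68264783e-01  7.43923498e-01  1.19218917e+00]
 [ 0.00000000e+00  0.00000000e+00  0.00000000e+00  1.00000000e+00]]
side [[531.74425281   0.         321.19568472]
 [  0.         531.74425281 234.08587267]
 [  0.           0.           1.        ]] [[-0.76737387  0.38367605 -0.51374122 -0.10155862]
 [-0.64108004 -0.44359628  0.62628964  0.7134968 ]
 [ 0.01239864  0.80994754  0.58637125  0.76171572]
 [ 0.          0.          0.          1.        ]]
```

View pics/scene0.png

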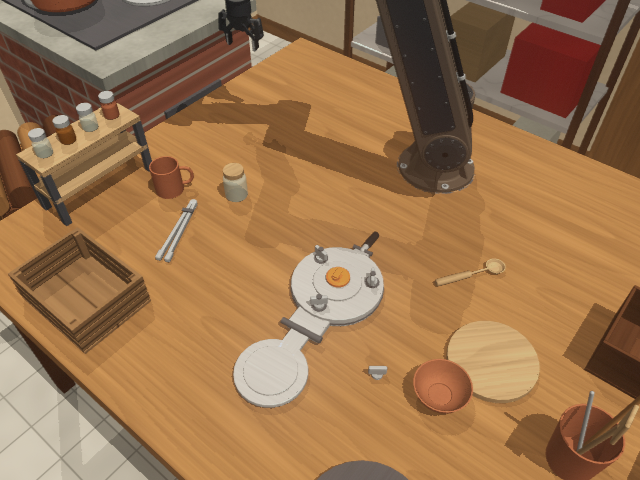

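View pics/side0.png

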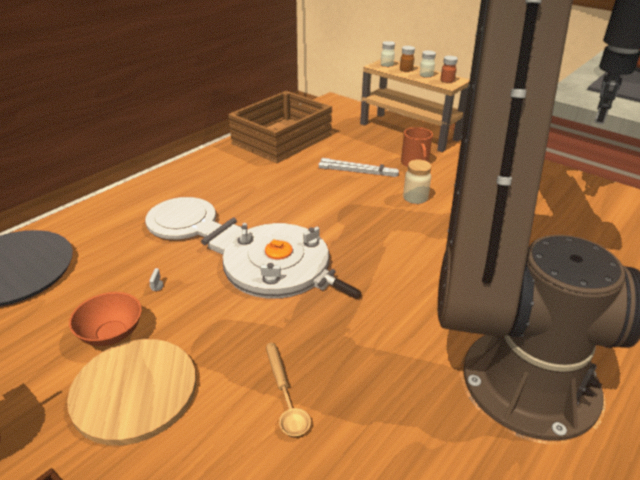

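The scene view shows the press base near (338,284), its handle at (372,240), the lid at its centre and the nuts at (320,254), (372,279) and (319,302). The spare nut is at (377,372). Next I'll measure these.

```bash
cat > h.py <<'E'
import numpy as np,cv2
def cloud(c,E=None):
    z=c["z_map"];K=c["intrinsics"];E=c["extrinsics"] if E is None else E
    v,u=np.mgrid[0:480,0:640]
    x=(u-K[0,2])/K[0,0]*z;y=(v-K[1,2])/K[1,1]*z
    P=np.stack([x,-y,-z,np.ones_like(z)],-1)@E.T
    return P[...,:3]
def ray(c,u,v,h,E=None):
    K=c["intrinsics"];E=c["extrinsics"] if E is None else E
    d=E[:3,:3]@np.array([(u-K[0,2])/K[0,0],-(v-K[1,2])/K[1,1],-1]);o=E[:3,3]
    return o+d*(h-o[2])/d[2]
E
python3 - <<'E'
from h import *
for n in("scene","side"):
    c=dict(np.load(n+"0.npz"));P=cloud(c)
    px={"scene":(338,284),"side":(277,258)}[n]
    p0=ray(c,*px,.03);print(n,p0)
    hue=cv2.cvtColor(c["frame"],cv2.COLOR_RGB2HSV)
    grey=hue[...,1]<60
    d=np.hypot(P[...,0]-p0[0],P[...,1]-p0[1])
    m=(d<.14)&grey&(P[...,2]>.022)&(P[...,2]<.045)
    q=P[m];print(len(q),np.median(q[:,2]))
    cnt,_=cv2.findContours(cv2.morphologyEx(m.astype(np.uint8),cv2.MORPH_CLOSE,np.ones((5,5))),0,1)
    hp=(P[...,2]>.05)&(P[...,2]<.08)&(d<.13)
    k,l,st,ce=cv2.connectedComponentsWithStats(hp.astype(np.uint8))
    for i in range(1,k):
        if st[i,4]>8:
            w=P[l==i];cen=w.mean(0);w2=w[:,:2]-cen[:2];e,V=np.linalg.eigh(w2.T@w2/len(w2))
            print("high",ce[i],st[i,4],cen,w[:,2].max(),"ang",np.degrees(np.arctan2(V[1,1],V[0,1])),2*np.sqrt(e*3))
    x=c["frame"];u,v=px
    cv2.imwrite(f"pics/{n}_z.png",cv2.resize(x[v-75:v+75,u-100:u+100,::-1],(800,600),interpolation=cv2.INTER_CUBIC))
    # outer silhouettes: max extents of table-level press
    og=(hue[...,0]<18)&(hue[...,1]>200)&(hue[...,2]>180)&(d<.05);
    print("lid",P[og].mean(0) if og.any() else None)
E
```

```text
scene [0.57582683 0.0610844  0.03      ]
4942 0.03169529611083077
high [320.50561798 251.02247191] 89 [ 0.53936453 -0.02530392  0.06245275] 0.0712375043906397 ang 80.46672454161539 [0.01151169 0.03978123]
high [337.1221374  275.36641221] 131 [0.57171805 0.05434187 0.05567983] 0.06540577402437586 ang 179.79644549488918 [0.03198218 0.04250054]
high [372.20547945 275.35616438] 73 [0.52288183 0.12664651 0.0650173 ] 0.07404230144571056 ang -146.97304498549846 [0.01174739 0.0394947 ]
high [318.5625  298.28125] 128 [0.66001766 0.06581184 0.06182376] 0.07270945235868043 ang 133.46455136319472 [0.01182294 0.04185741]
lid None
side [0.555603   0.06479139 0.03      ]
4855 0.029730178663718965
high [244.22368421 230.25      ] 76 [0.6522377  0.06886452 0.06234584] 0.06887631745231249 ang 132.8797250994568 [0.01177777 0.04109874]
high [311.24031008 232.69767442] 129 [ 0.53365395 -0.0254319   0.05999737] 0.06955017423440946 ang 77.34739946602548 [0.01084249 0.04114125]
high [276.06666667 243.32      ] 75 [0.56825114 0.05309285 0.05764488] 0.06405234265656135 ang -154.62356064911262 [0.01940932 0.0277944 ]
high [270.45731707 268.42682927] 164 [0.514951   0.12519532 0.06002107] 0.06915533439160804 ang -145.34033308267348 [0.01070554 0.03952358]
lid [0.55863852 0.05702066 0.0486833 ]
```

View pics/scene_z.png

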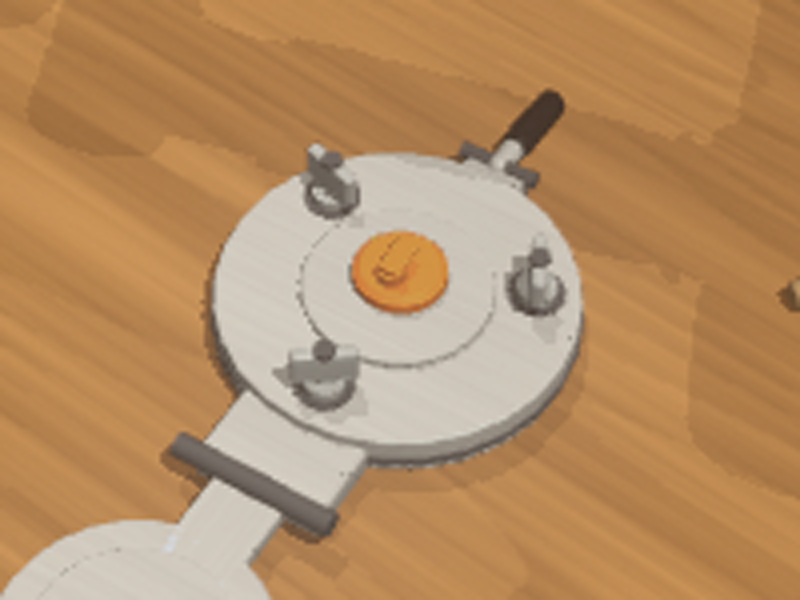

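View pics/side_z.png

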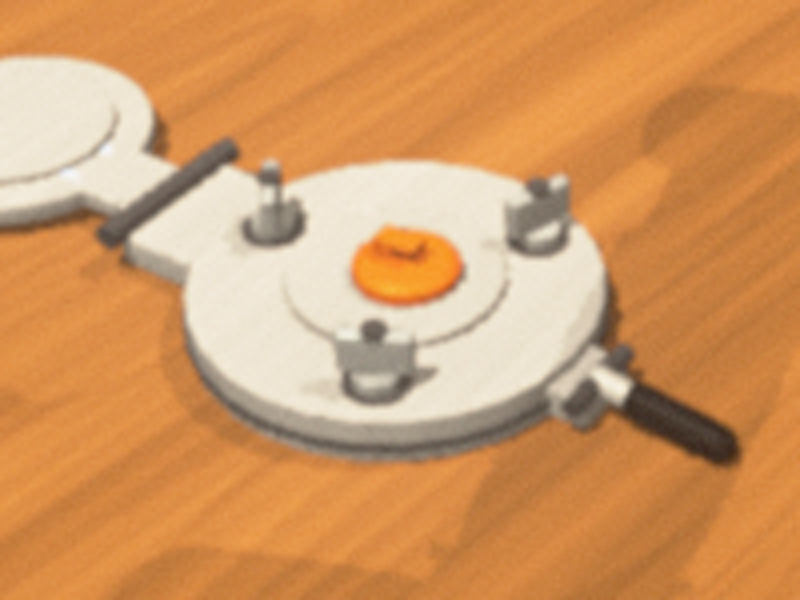

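Run:
```python
from bench import ctrl,camera,job
from h import *
from scipy.spatial.transform import Rotation as R
s=ctrl.observe();Rm=R.from_rotvec(s["ee_rot"]).as_matrix();print(np.round(Rm,3))
print("x yaw",np.degrees(np.arctan2(Rm[1,0],Rm[0,0])),"j1",np.degrees(s["joint_pos"][[0,5]]))
c=camera("wrist");print(c["mount"],c["intrinsics"])
cv2.imwrite("pics/w0.png",c["frame"][:,:,::-1])
A=np.array([(.519,.126),(.656,.067),(.536,-.025)]);B=np.array([(-.044,.076),(.088,0),(-.044,-.076)])
b=B-B.mean(0);a=A-A.mean(0);H=b.T@a;th=np.arctan2(H[0,1]-H[1,0],H[0,0]+H[1,1]);print(np.degrees(th))
r=np.array([[np.cos(th),-np.sin(th)],[np.sin(th),np.cos(th)]]);t=A.mean(0)-r@B.mean(0);print(t,(B@r.T+t))
```

```text
[[-0.974 -0.228 -0.   ]
 [-0.228  0.974  0.001]
 [ 0.     0.002 -1.   ]]
x yaw -166.8435148476879 j1 [-60.32903244 -16.50796307]
[[ 2.07630720e-04  9.47106695e-01  3.20918784e-01  8.26654291e-02]
 [ 9.99999945e-01 -1.14263209e-04 -3.09770768e-04 -1.05699013e-04]
 [-2.56716758e-04  3.20918831e-01 -9.47106667e-01 -1.24456190e-01]
 [ 0.00000000e+00  0.00000000e+00  0.00000000e+00  1.00000000e+00]] [[395.11837952   0.         315.33981159]
 [  0.         395.11837952 242.86462736]
 [  0.           0.           1.        ]]
6.867364214882755
[0.57033333 0.056     ] [[ 0.51756158  0.12619361]
 [ 0.65770199  0.06652228]
 [ 0.53573643 -0.02471589]]
```

Emit:
play_rows([
  [[12,22,2,0,0,6,0.4],[26,48,4,0,0,13,0.4],[42,76,6,0,0,20,0.4],[58,104,8,0,0,27,0.4],[74,132,10,0,0,34,0.4],[90,160,12,0,0,41,0.4],[106,188,14,0,0,48,0.4],[122,216,16,0,0,55,0.4],[138,244,18,0,0,62,0.4],[154,272,20,0,0,69,0.4],[170,300,22,0,0,76,0.4],[186,328,24,0,0,82,0.4]],
])

```text
clock: 1.15
tcp_pos: [0.34, -0.3277, 0.2724]
ee_rot: [-2.326, 2.112, -0.0]
contact_force: [-0.2, 0.2, -0.2]
finger_gap: 0.401
```

Emit:
play_rows([
  [[18,32,1,0,0,7,0.4],[37,65,1,0,0,14,0.4],[55,97,2,0,0,21,0.4],[73,130,3,0,0,28,0.4],[92,162,3,0,0,35,0.4],[110,194,4,0,0,42,0.4],[128,227,4,0,0,49,0.4],[147,259,5,0,0,56,0.4],[165,292,6,0,0,63,0.4],[183,324,6,0,0,70,0.4],[202,356,6,0,0,77,0.4],[220,388,6,0,0,82,0.4]],
])

```text
clock: 2.15
tcp_pos: [0.5602, 0.0606, 0.2782]
ee_rot: [-3.141, 0.067, 0.0]
contact_force: [1.3, -0.4, -0.1]
finger_gap: 0.4
```

Emit:
play_rows([
  [[0,0,0,0,0,7,0.4],[0,0,0,0,0,14,0.4],[0,0,0,0,0,21,0.4],[0,0,0,0,0,28,0.4],[0,0,0,0,0,34,0.4],[0,0,0,0,0,37,0.4],[0,0,0,0,0,37,0.4],[0,0,0,0,0,37,0.4]],
])

```text
clock: 2.82
tcp_pos: [0.5596, 0.0587, 0.2781]
ee_rot: [-3.004, -0.92, 0.001]
contact_force: [0.7, 1.2, 0.0]
finger_gap: 0.402
```

```bash
cat > wl.py <<'E'
import sys
from bench import ctrl,camera,job
from h import *
from scipy.spatial.transform import Rotation as R
def look(name):
    s=ctrl.observe();Rm=R.from_rotvec(s["ee_rot"]).as_matrix()
    T=np.eye(4);T[:3,:3]=Rm;T[:3,3]=s["tcp_pos"]
    print("t",s["clock"],"tcp",s["tcp_pos"],"yaw",np.degrees(np.arctan2(Rm[1,0],Rm[0,0])),"j",np.degrees(s["joint_pos"]).round(1),"tilt",Rm[:,2].round(4))
    print("F",s["contact_force"],"M",s["moment"],"gap",s["finger_gap"])
    c=camera("wrist");E=T@c["mount"];np.savez(name+".npz",E=E,**c)
    cv2.imwrite(f"pics/{name}.png",c["frame"][:,:,::-1])
    P=cloud(c,E);hp=(P[...,2]>.053)&(P[...,2]<.069)&(P[...,0]>.45)
    k,l,st,ce=cv2.connectedComponentsWithStats(hp.astype(np.uint8))
    for i in range(1,k):
        if st[i,4]>60:
            m=(l==i);w=P[m]
            rect=None
            w=w[w[:,2]>.061] if (w[:,2]>.061).sum()>40 else w
            (cx,cy),(a,b),an=cv2.minAreaRect((w[:,:2]*1000).astype(np.float32))
            w2=w[:,:2]-w[:,:2].mean(0);e,V=np.linalg.eigh(w2.T@w2/len(w2))
            print("px",ce[i].round(),st[i,4],"mean",w.mean(0).round(4),"rect",round(cx,1),round(cy,1),round(a,1),round(b,1),round(an,1),"pca",np.degrees(np.arctan2(V[1,1],V[0,1])).round(1))
    return c,E,P
if __name__=="__main__": look(sys.argv[1])
E
python3 wl.py w1
```

```text
t 2.8167 tcp [0.55958334 0.05873213 0.27812862] yaw 34.05050897361805 j [ 25.9   8.9 -11.1  -0.  -70.   98.1] tilt [-4.e-04 -1.e-04 -1.e+00]
F [0.70967699 1.19567971 0.02118613] M [-0.00953529 -0.00210025  0.00562413] gap 0.4016319945110502
px [380. 105.] 709 mean [0.66   0.0635 0.0646] rect 660.2 63.3 13.1 40.9 37.1 pca 133.7
px [231. 203.] 637 mean [0.521  0.1227 0.0646] rect 520.5 122.8 40.6 13.9 38.6 pca -146.2
px [331. 199.] 565 mean [0.5731 0.0509 0.0581] rect 573.0 51.0 29.7 17.6 8.7 pca -169.0
px [379. 275.] 535 mean [ 0.5394 -0.0274  0.0646] rect 538.7 -28.3 41.5 14.1 85.2 pca 79.5
px [612. 458.] 460 mean [ 0.5084 -0.3774  0.0652] rect 509.9 -383.5 10.9 48.0 24.6 pca 121.9
```

View pics/w1.png

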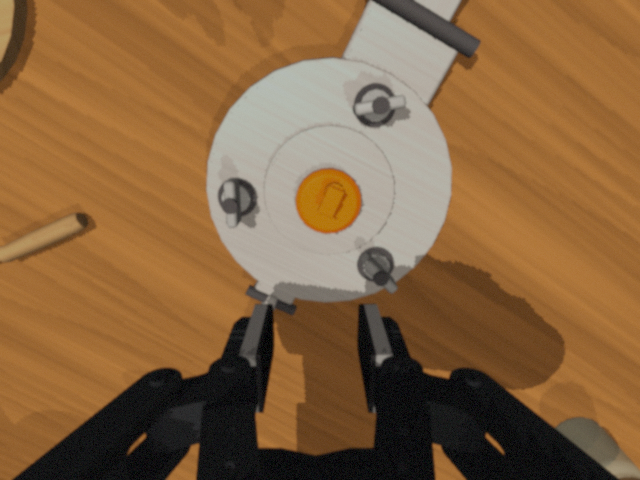

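The wrist view shows the press with all three nuts, at (231,203) for nut1, (380,105) for nut2 and (379,275) for nut3. The lid is in the middle at (330,200). I'll hover over nut1 for a closer look.

Emit:
play_rows([
  [[-5,8,-15,0,0,0,0.4],[-12,20,-40,0,0,0,0.4],[-20,33,-70,0,0,0,0.4],[-30,48,-100,0,0,0,0.4],[-37,60,-125,0,0,0,0.4],[-40,65,-138,0,0,0,0.4],[-40,65,-138,0,0,0,0.4],[-40,65,-138,0,0,0,0.4],[-40,65,-138,0,0,0,0.4]],
])

```text
clock: 3.62
tcp_pos: [0.5207, 0.1239, 0.1415]
ee_rot: [3.003, 0.922, 0.002]
contact_force: [-0.6, 0.6, 0.9]
finger_gap: 0.401
```

```bash
python3 wl.py w2
```

```text
t 3.6167 tcp [0.52068538 0.1238753  0.14145864] yaw 34.140047994069846 j [ 34.4  13.  -25.3   0.  -51.6  89.7] tilt [ 1.5e-03  5.0e-04 -1.0e+00]
F [-0.6273605   0.64976751  0.8619975 ] M [ 0.07565798  0.00495419 -0.01595613] gap 0.40096484465343135
px [573. 112.] 2198 mean [0.6591 0.0647 0.0646] rect 659.8 63.6 13.9 42.3 36.2 pca 133.7
px [316. 265.] 1389 mean [0.5214 0.1235 0.0646] rect 520.3 122.8 41.0 13.8 40.9 pca -146.0
px [473. 259.] 1423 mean [0.573  0.0518 0.058 ] rect 572.8 51.3 30.0 16.9 10.3 pca -168.2
px [534. 369.] 1204 mean [ 0.5394 -0.0257  0.0646] rect 538.9 -28.1 42.3 13.9 72.0 pca 79.5
```

View pics/w2.png

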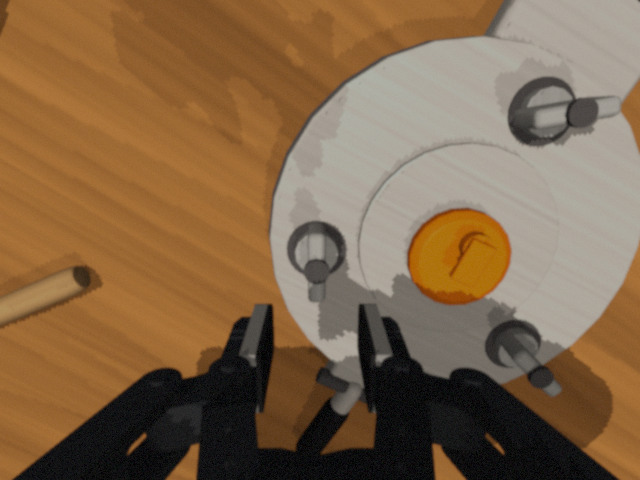

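Emit:
play_rows([
  [[0,0,-15,0,0,0,0.4],[0,0,-40,0,0,0,0.4],[0,0,-65,0,0,0,0.4],[0,0,-77,0,0,0,0.4],[0,0,-82,0,0,0,0.4],[0,0,-82,0,0,0,0.4],[0,0,-82,0,0,0,0.4]],
], grip_force=80)

```text
clock: 4.25
tcp_pos: [0.5207, 0.1239, 0.0594]
ee_rot: [-3.003, -0.922, -0.003]
contact_force: [-0.2, -0.5, 0.9]
finger_gap: 0.398
```

```bash
cat > o.py <<'E'
from bench import ctrl
import numpy as np
from scipy.spatial.transform import Rotation as R
s=ctrl.observe();Rm=R.from_rotvec(s["ee_rot"]).as_matrix()
print("t",s["clock"].__round__(3) if hasattr(s["clock"],'__round__') else s["clock"],"tcp",s["tcp_pos"].round(4),"yaw",np.degrees(np.arctan2(Rm[1,0],Rm[0,0])).round(2),"F",s["contact_force"].round(1),"M",s["moment"].round(3),"e6",s["effort"][5].round(3),"j6",np.degrees(s["joint_pos"][5]).round(2),"dq6",s["dq"][5].round(3),"gap",s["finger_gap"].__round__(4))
E
python3 o.py
```

```text
t 4.25 tcp [0.5207 0.1239 0.0594] yaw 34.15 F [-0.2 -0.5  0.9] M [ 0.019 -0.014 -0.022] e6 -0.001 j6 89.73 dq6 0.0 gap 0.398
```

Now I'll close on nut1.

Emit:
play_rows([
  [[0,0,0,0,0,0,0.25],[0,0,0,0,0,0,0.15],[0,0,0,0,0,0,0.1],[0,0,0,0,0,0,0.05],[0,0,0,0,0,0,0.05],[0,0,0,0,0,0,0.05],[0,0,0,0,0,0,0.05]],
], grip_force=80)

```text
clock: 4.83
tcp_pos: [0.5209, 0.1236, 0.0598]
ee_rot: [3.003, 0.923, 0.004]
contact_force: [2.4, -4.6, 4.7]
finger_gap: 0.098
```

```bash
python3 o.py
```

```text
t 4.833 tcp [0.5209 0.1236 0.0598] yaw 34.18 F [ 2.4 -4.6  4.7] M [-1.665 -0.648 -0.167] e6 0.136 j6 89.72 dq6 -0.003 gap 0.0975
```

Emit:
play_rows([
  [[0,0,0,0,0,-2.5,0.05],[0,0,0,0,0,-5,0.05]],
])

```text
clock: 5.0
tcp_pos: [0.521, 0.1235, 0.0598]
ee_rot: [3.04, 0.79, 0.004]
contact_force: [3.4, -6.4, 3.9]
finger_gap: 0.097
```

```bash
python3 o.py
```

```text
t 5.0 tcp [0.521  0.1235 0.0598] yaw 29.12 F [ 3.4 -6.4  3.9] M [-2.026 -1.016  0.193] e6 0.811 j6 84.64 dq6 -0.528 gap 0.0966
```

Emit:
play_rows([
  [[0,0,0,0,0,-2.5,0.05],[0,0,0,0,0,-5,0.05]],
])

```text
clock: 5.17
tcp_pos: [0.521, 0.1234, 0.0598]
ee_rot: [3.072, 0.656, 0.004]
contact_force: [2.8, -7.1, 5.2]
finger_gap: 0.096
```

```bash
python3 o.py
```

```text
t 5.167 tcp [0.521  0.1234 0.0598] yaw 24.11 F [ 2.8 -7.1  5.2] M [-2.319 -1.232  0.253] e6 0.652 j6 79.63 dq6 -0.519 gap 0.0961
```

Emit:
play_rows([
  [[0,0,0,0,0,-2.5,0.05],[0,0,0,0,0,-5,0.05]],
])

```text
clock: 5.33
tcp_pos: [0.5211, 0.1233, 0.0598]
ee_rot: [3.097, 0.521, 0.004]
contact_force: [4.2, -7.2, 5.3]
finger_gap: 0.095
```

```bash
python3 o.py
```

```text
t 5.333 tcp [0.5211 0.1233 0.0598] yaw 19.1 F [ 4.2 -7.2  5.3] M [-2.678 -1.429  0.187] e6 0.649 j6 74.62 dq6 -0.519 gap 0.095
```

Emit:
play_rows([
  [[0,0,0,0,0,-2.5,0.05],[0,0,0,0,0,-5,0.05]],
])

```text
clock: 5.5
tcp_pos: [0.5211, 0.1232, 0.0598]
ee_rot: [3.117, 0.386, 0.004]
contact_force: [4.3, -8.0, 3.8]
finger_gap: 0.102
```

```bash
python3 o.py
```

```text
t 5.5 tcp [0.5211 0.1232 0.0598] yaw 14.11 F [ 4.3 -8.   3.8] M [-2.855 -1.598  0.178] e6 0.648 j6 69.63 dq6 -0.522 gap 0.1022
```

Emit:
play_rows([
  [[0,0,0,0,0,-2.5,0.05],[0,0,0,0,0,-5,0.05]],
])

```text
clock: 5.67
tcp_pos: [0.5211, 0.1231, 0.0598]
ee_rot: [3.131, 0.249, 0.004]
contact_force: [4.5, -8.0, 3.5]
finger_gap: 0.095
```

```bash
python3 o.py
```

```text
t 5.667 tcp [0.5211 0.1231 0.0598] yaw 9.11 F [ 4.5 -8.   3.5] M [-3.137 -1.754  0.179] e6 0.647 j6 64.63 dq6 -0.519 gap 0.0953
```

Emit:
play_rows([
  [[0,0,0,0,0,-2.5,0.05],[0,0,0,0,0,-5,0.05]],
])

```text
clock: 5.83
tcp_pos: [0.5212, 0.123, 0.0598]
ee_rot: [3.139, 0.113, 0.004]
contact_force: [6.4, -9.1, 4.3]
finger_gap: 0.104
```

```bash
python3 o.py
```

```text
t 5.833 tcp [0.5212 0.123  0.0598] yaw 4.11 F [ 6.4 -9.1  4.3] M [-3.428 -1.863  0.174] e6 0.646 j6 59.63 dq6 -0.518 gap 0.1041
```

Emit:
play_rows([
  [[0,0,0,0,0,-2.5,0.05],[0,0,0,0,0,-5,0.05]],
])

```text
clock: 6.0
tcp_pos: [0.5212, 0.1228, 0.0598]
ee_rot: [3.141, -0.024, 0.004]
contact_force: [4.9, -10.0, 4.2]
finger_gap: 0.098
```

```bash
python3 o.py
```

```text
t 6.0 tcp [0.5212 0.1228 0.0598] yaw -0.89 F [  4.9 -10.    4.2] M [-3.727 -1.991  0.188] e6 0.646 j6 54.63 dq6 -0.519 gap 0.0984
```

Emit:
play_rows([
  [[0,0,0,0,0,-2.5,0.05],[0,0,0,0,0,-5,0.05],[0,0,0,0,0,-7.5,0.05],[0,0,0,0,0,-10,0.05]],
])

```text
clock: 6.33
tcp_pos: [0.5212, 0.1226, 0.0598]
ee_rot: [3.126, -0.298, 0.004]
contact_force: [5.9, -11.5, 4.3]
finger_gap: 0.098
```

```bash
python3 o.py
```

```text
t 6.333 tcp [0.5212 0.1226 0.0598] yaw -10.89 F [  5.9 -11.5   4.3] M [-4.095 -2.219  0.198] e6 0.645 j6 44.63 dq6 -0.521 gap 0.0978
```

Emit:
play_rows([
  [[0,0,0,0,0,-2.5,0.05],[0,0,0,0,0,-5,0.05],[0,0,0,0,0,-7.5,0.05],[0,0,0,0,0,-10,0.05]],
])

```text
clock: 6.67
tcp_pos: [0.5211, 0.1223, 0.0598]
ee_rot: [3.088, -0.569, 0.004]
contact_force: [5.9, -12.9, 4.1]
finger_gap: 0.096
```

```bash
python3 o.py
```

```text
t 6.667 tcp [0.5211 0.1223 0.0598] yaw -20.89 F [  5.9 -12.9   4.1] M [-4.607 -2.303  0.221] e6 0.645 j6 34.63 dq6 -0.518 gap 0.0958
```

Emit:
play_rows([
  [[0,0,0,0,0,-2.5,0.05],[0,0,0,0,0,-5,0.05],[0,0,0,0,0,-7.5,0.05],[0,0,0,0,0,-10,0.05]],
])

```text
clock: 7.0
tcp_pos: [0.5209, 0.1221, 0.0598]
ee_rot: [3.027, -0.837, 0.004]
contact_force: [6.7, -13.9, 5.0]
finger_gap: 0.095
```

```bash
python3 o.py
```

```text
t 7.0 tcp [0.5209 0.1221 0.0598] yaw -30.9 F [  6.7 -13.9   5. ] M [-5.067 -2.296  0.205] e6 0.647 j6 24.63 dq6 -0.521 gap 0.095
```

Emit:
play_rows([
  [[0,-0.5,0,0,0,-2.5,0.05],[0,-1,0,0,0,-5,0.05],[0,-1,0,0,0,-7.5,0.05],[0,-1,0,0,0,-10,0.05]],
])

```text
clock: 7.33
tcp_pos: [0.5209, 0.1217, 0.0598]
ee_rot: [2.944, -1.097, 0.004]
contact_force: [3.4, -8.7, 5.5]
finger_gap: 0.098
```

```bash
python3 o.py
```

```text
t 7.333 tcp [0.5209 0.1217 0.0598] yaw -40.89 F [ 3.4 -8.7  5.5] M [-3.476 -1.421  0.268] e6 0.568 j6 14.73 dq6 -0.521 gap 0.0979
```

Emit:
play_rows([
  [[0,0,0,0,0,-2.5,0.05],[0,0,0,0,0,-5,0.05],[0,0,0,0,0,-7.5,0.05],[0,0,0,0,0,-10,0.05]],
])

```text
clock: 7.67
tcp_pos: [0.5207, 0.1215, 0.0598]
ee_rot: [2.836, -1.35, 0.003]
contact_force: [2.9, -10.2, 6.1]
finger_gap: 0.101
```

```bash
python3 o.py
```

```text
t 7.667 tcp [0.5207 0.1215 0.0598] yaw -50.89 F [  2.9 -10.2   6.1] M [-3.709 -1.317  0.295] e6 0.558 j6 4.73 dq6 -0.518 gap 0.1012
```

Emit:
play_rows([
  [[0,0,0,0,0,-2.5,0.05],[0,0,0,0,0,-5,0.05],[0,0,0,0,0,-7.5,0.05],[0,0,0,0,0,-10,0.05]],
])

```text
clock: 8.0
tcp_pos: [0.5205, 0.1214, 0.0598]
ee_rot: [2.708, -1.592, 0.003]
contact_force: [2.5, -9.7, 7.8]
finger_gap: 0.098
```

```bash
python3 o.py
```

```text
t 8.0 tcp [0.5205 0.1214 0.0598] yaw -60.89 F [ 2.5 -9.7  7.8] M [-3.908 -1.082  0.334] e6 0.551 j6 -5.27 dq6 -0.52 gap 0.0978
```

Emit:
play_rows([
  [[0,-0.5,0,0,0,-2.5,0.05],[0,-1,0,0,0,-5,0.05],[0,-1,0,0,0,-7.5,0.05],[0,-1,0,0,0,-10,0.05]],
])

```text
clock: 8.33
tcp_pos: [0.5203, 0.1211, 0.0598]
ee_rot: [-2.559, 1.822, -0.002]
contact_force: [0.3, -6.0, 7.9]
finger_gap: 0.097
```

```bash
python3 o.py
```

```text
t 8.333 tcp [0.5203 0.1211 0.0598] yaw -70.89 F [ 0.3 -6.   7.9] M [-2.186 -0.     0.3  ] e6 0.546 j6 -15.18 dq6 -0.521 gap 0.0975
```

Emit:
play_rows([
  [[0,0,0,0,0,-2.5,0.05],[0,0,0,0,0,-5,0.05],[0,0,0,0,0,-7.5,0.05],[0,0,0,0,0,-10,0.05]],
])

```text
clock: 8.67
tcp_pos: [0.5201, 0.121, 0.0598]
ee_rot: [2.391, -2.038, 0.002]
contact_force: [-1.3, -6.0, 9.2]
finger_gap: 0.097
```

```bash
python3 o.py
```

```text
t 8.667 tcp [0.5201 0.121  0.0598] yaw -80.89 F [-1.3 -6.   9.2] M [-2.161  0.384  0.325] e6 0.535 j6 -25.18 dq6 -0.52 gap 0.0971
```

Emit:
play_rows([
  [[0,0,0,0,0,-2.5,0.05],[0,0,0,0,0,-5,0.05],[0,0,0,0,0,-7.5,0.05],[0,0,0,0,0,-10,0.05]],
])

```text
clock: 9.0
tcp_pos: [0.5198, 0.121, 0.0598]
ee_rot: [2.204, -2.239, 0.002]
contact_force: [-2.4, -6.4, 10.2]
finger_gap: 0.096
```

```bash
python3 o.py
```

```text
t 9.0 tcp [0.5198 0.121  0.0598] yaw -90.9 F [-2.4 -6.4 10.2] M [-1.976  0.869  0.372] e6 0.526 j6 -35.17 dq6 -0.518 gap 0.0959
```

Emit:
play_rows([
  [[0,0,0,0,0,-2.5,0.05],[0,0,0,0,0,-5,0.05],[0,0,0,0,0,-7.5,0.05],[0,0,0,0,0,-10,0.05],[0,0,0,0,0,-12.5,0.05],[0,0,0,0,0,-15,0.05],[0,0,0,0,0,-17.5,0.05],[0,0,0,0,0,-20,0.05]],
])

```text
clock: 9.67
tcp_pos: [0.5193, 0.121, 0.0598]
ee_rot: [1.781, -2.587, 0.001]
contact_force: [-5.1, -3.7, 11.9]
finger_gap: 0.095
```

```bash
python3 o.py
```

```text
t 9.667 tcp [0.5193 0.121  0.0598] yaw -110.9 F [-5.1 -3.7 11.9] M [-1.408  1.901  0.385] e6 0.506 j6 -55.17 dq6 -0.52 gap 0.095
```

Emit:
play_rows([
  [[0,0,0,0,0,-2.5,0.05],[0,0,0,0,0,-5,0.05],[0,0,0,0,0,-7.5,0.05],[0,0,0,0,0,-10,0.05],[0,0,0,0,0,-12.5,0.05],[0,0,0,0,0,-15,0.05]],
])

```text
clock: 10.17
tcp_pos: [0.519, 0.1211, 0.0598]
ee_rot: [1.428, -2.797, 0.001]
contact_force: [-7.6, -0.9, 13.7]
finger_gap: 0.097
```

```bash
python3 o.py
```

```text
t 10.167 tcp [0.519  0.1211 0.0598] yaw -125.9 F [-7.6 -0.9 13.7] M [-0.871  2.694  0.388] e6 0.491 j6 -70.17 dq6 -0.52 gap 0.0966
```

Emit:
play_rows([
  [[0,0,0,0,0,-1,0.05],[0,0,0,0,0,-1,0.05],[0,0,0,0,0,-1,0.05],[0,0,0,0,0,-1,0.05],[0,0,0,0,0,-1,0.2],[0,0,0,0,0,-1,0.4],[0,0,0,0,0,-1,0.4],[0,0,0,0,0,-1,0.4],[0,0,10,0,0,-1,0.4],[0,0,35,0,0,-1,0.4],[0,0,60,0,0,-1,0.4],[0,0,80,0,0,-1,0.4]],
])

```text
clock: 11.17
tcp_pos: [0.5202, 0.1219, 0.1405]
ee_rot: [-1.406, 2.808, -0.0]
contact_force: [-0.3, 0.0, -0.3]
finger_gap: 0.402
```

```bash
python3 wl.py w3
```

```text
t 11.1667 tcp [0.52015684 0.12187615 0.14053747] yaw -126.81352587301966 j [ 34.2  13.  -25.5   0.  -51.5 -71.1] tilt [ 1.e-03  2.e-04 -1.e+00]
F [-0.31778561  0.03101476 -0.33935415] M [ 0.07246616 -0.077378    0.00115714] gap 0.40156882950283707
px [92. 46.] 2937 mean [ 0.5375 -0.0283  0.0646] rect 538.5 -28.4 41.4 14.8 86.8 pca 79.5
px [162. 217.] 1408 mean [0.5703 0.0503 0.0584] rect 572.3 50.6 30.2 17.2 9.8 pca -168.9
px [317. 263.] 1409 mean [0.5184 0.1209 0.0646] rect 519.0 121.8 41.4 13.2 52.7 pca 53.3
px [ 67. 322.] 1864 mean [0.6578 0.0633 0.0645] rect 659.2 63.2 14.6 41.8 50.8 pca 133.7
```

View pics/w3.png

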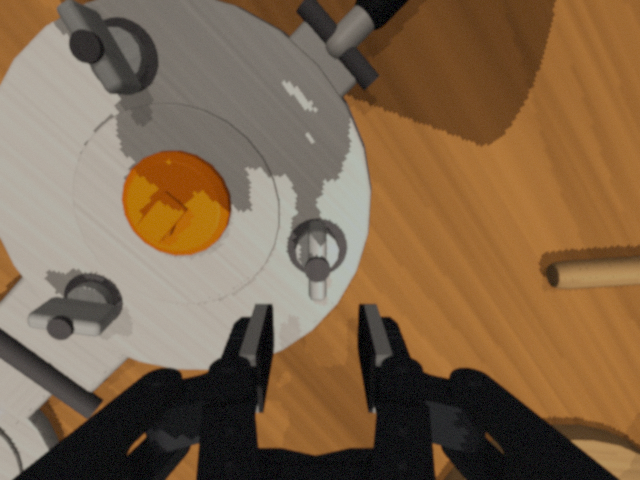

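Nut1 now lies at 53.3° (that is, −126.7°), which matches the tool, so the grip did not slip. Next I'll move to nut2.

Emit:
play_rows([
  [[6,-3,0,0,0,4,0.4],[18,-8,0,0,0,11,0.4],[31,-13,0,0,0,18,0.4],[45,-19,0,0,0,25,0.4],[60,-25,0,0,0,32,0.4],[75,-31,0,0,0,39,0.4],[90,-38,0,0,0,46,0.4],[105,-44,0,0,0,53,0.4],[118,-50,0,0,0,60,0.4],[130,-55,0,0,0,67,0.4],[136,-57,0,0,0,74,0.4],[138.5,-58,0,0,0,80,0.4]],
])

```text
clock: 12.22
tcp_pos: [0.6592, 0.0632, 0.1384]
ee_rot: [2.886, -1.24, 0.0]
contact_force: [0.1, 0.7, -1.4]
finger_gap: 0.4
```

Emit:
play_rows([
  [[0,0,0,0,0,0.5,0.4],[0,0,0,0,0,0.5,0.4],[0,0,0,0,0,0.5,0.4]],
])

```text
clock: 12.47
tcp_pos: [0.658, 0.0639, 0.1385]
ee_rot: [-2.886, 1.241, 0.0]
contact_force: [0.2, 0.3, 0.2]
finger_gap: 0.399
```

```bash
python3 wl.py w4
```

```text
t 12.4667 tcp [0.65799705 0.06386222 0.13852303] yaw -46.52291112168501 j [ 22.4  24.   -9.2  -0.  -56.8  21.1] tilt [-0.e+00  1.e-04 -1.e+00]
F [0.19047592 0.34312429 0.18985009] M [ 0.02862136  0.04255505 -0.00550599] gap 0.39923438206463907
px [314. 261.] 1437 mean [0.6613 0.0617 0.0646] rect 660.5 62.6 13.5 41.2 43.2 pca 133.6
px [581. 290.] 2199 mean [ 0.54   -0.0289  0.0645] rect 538.7 -28.8 41.2 15.2 74.6 pca 79.2
px [434. 339.] 1210 mean [0.574  0.0496 0.058 ] rect 573.2 49.5 30.3 16.5 10.0 pca -171.1
px [435. 454.] 68 mean [0.5094 0.1062 0.0631] rect 509.0 106.6 2.6 8.0 48.8 pca 138.9
```

View pics/w4.png

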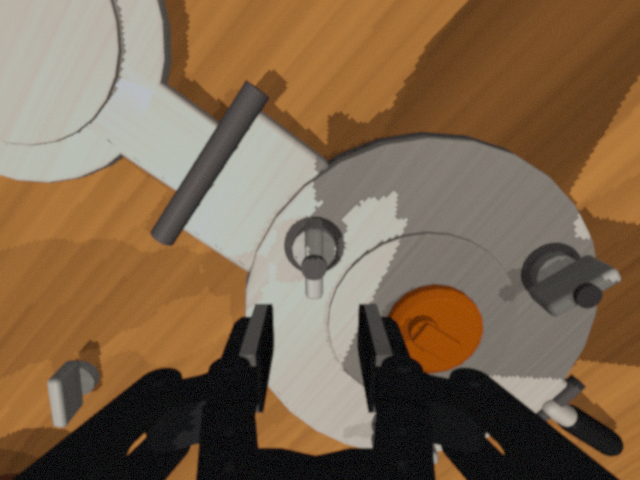

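The wrist view shows nut2 centred between the jaws at (314,261) with its bar along the tool. I'll shift slightly, descend and close.

Emit:
play_rows([
  [[1,-0.5,-15,0,0,0,0.4],[1.8,-0.8,-40,0,0,0,0.4],[1.8,-0.8,-63,0,0,0,0.4],[1.8,-0.8,-75,0,0,0,0.4],[1.8,-0.8,-79,0,0,0,0.4],[1.8,-0.8,-79,0,0,0,0.4],[1.8,-0.8,-79,0,0,0,0.25],[1.8,-0.8,-79,0,0,0,0.15],[1.8,-0.8,-79,0,0,0,0.05],[1.8,-0.8,-79,0,0,0,0.05],[1.8,-0.8,-79,0,0,0,0.05],[1.8,-0.8,-79,0,0,0,0.05]],
])

```text
clock: 13.52
tcp_pos: [0.6605, 0.0628, 0.0611]
ee_rot: [-2.888, 1.235, -0.002]
contact_force: [-2.8, -0.7, 6.6]
finger_gap: 0.093
```

```bash
python3 o.py
```

```text
t 13.517 tcp [0.6605 0.0628 0.0611] yaw -46.33 F [-2.8 -0.7  6.6] M [-0.422  0.952  0.015] e6 -0.041 j6 21.4 dq6 0.0 gap 0.0933
```

Emit:
play_rows([
  [[0,0,0,0,0,-2.5,0.05],[0,0,0,0,0,-5,0.05],[0,0,0,0,0,-7.5,0.05],[0,0,0,0,0,-10,0.05]],
])

```text
clock: 13.85
tcp_pos: [0.6604, 0.0628, 0.0611]
ee_rot: [-2.768, 1.485, -0.002]
contact_force: [-3.1, -1.4, 5.9]
finger_gap: 0.096
```

```bash
python3 o.py
```

```text
t 13.85 tcp [0.6604 0.0628 0.0611] yaw -56.43 F [-3.1 -1.4  5.9] M [-0.508  0.996  0.174] e6 0.662 j6 11.28 dq6 -0.519 gap 0.0962
```

Emit:
play_rows([
  [[0,0,0,0,0,-2.5,0.05],[0,0,0,0,0,-5,0.05],[0,0,0,0,0,-7.5,0.05]],
])

```text
clock: 14.1
tcp_pos: [0.6604, 0.0628, 0.0611]
ee_rot: [-2.665, 1.663, -0.002]
contact_force: [-2.8, -2.1, 6.6]
finger_gap: 0.097
```

```bash
python3 o.py
```

```text
t 14.1 tcp [0.6604 0.0628 0.0611] yaw -63.93 F [-2.8 -2.1  6.6] M [-0.594  1.042  0.135] e6 0.661 j6 3.79 dq6 -0.52 gap 0.0975
```

Emit:
play_rows([
  [[0,0,0,0,0,-2.5,0.05],[0,0,0,0,0,-5,0.05],[0,0,0,0,0,-7.5,0.05]],
])

```text
clock: 14.35
tcp_pos: [0.6603, 0.0627, 0.0611]
ee_rot: [-2.55, 1.834, -0.002]
contact_force: [-3.5, -2.0, 6.2]
finger_gap: 0.097
```

```bash
python3 o.py
```

```text
t 14.35 tcp [0.6603 0.0627 0.0611] yaw -71.43 F [-3.5 -2.   6.2] M [-0.64   1.114  0.229] e6 0.661 j6 -3.71 dq6 -0.519 gap 0.097
```

Emit:
play_rows([
  [[0,0,0,0,0,-2.5,0.05],[0,0,0,0,0,-5,0.05],[0,0,0,0,0,-7.5,0.05]],
])

```text
clock: 14.6
tcp_pos: [0.6603, 0.0627, 0.0611]
ee_rot: [-2.425, 1.996, -0.002]
contact_force: [-3.8, -1.2, 6.7]
finger_gap: 0.094
```

```bash
python3 o.py
```

```text
t 14.6 tcp [0.6603 0.0627 0.0611] yaw -78.93 F [-3.8 -1.2  6.7] M [-0.648  1.193  0.282] e6 0.569 j6 -11.21 dq6 -0.52 gap 0.0941
```

Emit:
play_rows([
  [[0,0,0,0,0,-2.5,0.05],[0,0,0,0,0,-5,0.05],[0,0,0,0,0,-7.5,0.05],[0,0,0,0,0,-10,0.05]],
])

```text
clock: 14.93
tcp_pos: [0.6602, 0.0627, 0.0611]
ee_rot: [-2.242, 2.2, -0.001]
contact_force: [-3.7, -1.8, 7.3]
finger_gap: 0.096
```

```bash
python3 o.py
```

```text
t 14.933 tcp [0.6602 0.0627 0.0611] yaw -88.92 F [-3.7 -1.8  7.3] M [-0.644  1.259  0.296] e6 0.57 j6 -21.21 dq6 -0.519 gap 0.0956
```

Emit:
play_rows([
  [[0,0,0,0,0,-2.5,0.05],[0,0,0,0,0,-5,0.05],[0,0,0,0,0,-7.5,0.05],[0,0,0,0,0,-10,0.05],[0,0,0,0,0,-12.5,0.05],[0,0,0,0,0,-15,0.05],[0,0,0,0,0,-17.5,0.05],[0,0,0,0,0,-20,0.05]],
])

```text
clock: 15.6
tcp_pos: [0.66, 0.0627, 0.0611]
ee_rot: [-1.826, 2.556, -0.001]
contact_force: [-3.3, -1.6, 7.7]
finger_gap: 0.096
```

```bash
python3 o.py
```

```text
t 15.6 tcp [0.66   0.0627 0.0611] yaw -108.92 F [-3.3 -1.6  7.7] M [-0.574  1.525  0.335] e6 0.552 j6 -41.21 dq6 -0.52 gap 0.0961
```

Emit:
play_rows([
  [[0,0,0,0,0,-2.5,0.05],[0,0,0,0,0,-5,0.05],[0,0,0,0,0,-7.5,0.05],[0,0,0,0,0,-10,0.05],[0,0,0,0,0,-12.5,0.05],[0,0,0,0,0,-15,0.05],[0,0,0,0,0,-17.5,0.05],[0,0,0,0,0,-20,0.05]],
])

```text
clock: 16.27
tcp_pos: [0.6599, 0.0627, 0.0611]
ee_rot: [-1.354, 2.834, -0.001]
contact_force: [-4.5, -1.2, 8.6]
finger_gap: 0.095
```

```bash
python3 o.py
```

```text
t 16.267 tcp [0.6599 0.0627 0.0611] yaw -128.92 F [-4.5 -1.2  8.6] M [-0.453  1.729  0.355] e6 0.534 j6 -61.2 dq6 -0.521 gap 0.0951
```

Emit:
play_rows([
  [[0,0,0,0,0,-2.5,0.05],[0,0,0,0,0,-5,0.05],[0,0,0,0,0,-7.5,0.05],[0,0,0,0,0,-10,0.05],[0,0,0,0,0,-12.5,0.05],[0,0,0,0,0,-15,0.05],[0,0,0,0,0,-17.5,0.05],[0,0,0,0,0,-20,0.05]],
])

```text
clock: 16.93
tcp_pos: [0.6597, 0.0628, 0.0611]
ee_rot: [-0.842, 3.026, -0.0]
contact_force: [-6.4, -0.2, 8.2]
finger_gap: 0.097
```

```bash
python3 o.py
```

```text
t 16.933 tcp [0.6597 0.0628 0.0611] yaw -148.92 F [-6.4 -0.2  8.2] M [-0.183  2.002  0.306] e6 0.517 j6 -81.2 dq6 -0.52 gap 0.097
```

Emit:
play_rows([
  [[0,0,0,0,0,-2.5,0.05],[0,0,0,0,0,-5,0.05],[0,0,0,0,0,-7.5,0.05],[0,0,0,0,0,-10,0.05],[0,0,0,0,0,-12.5,0.05],[0,0,0,0,0,-15,0.05],[0,0,0,0,0,-17.5,0.05]],
])

```text
clock: 17.52
tcp_pos: [0.6597, 0.063, 0.0611]
ee_rot: [-0.372, 3.119, -0.0]
contact_force: [-5.5, 1.4, 8.9]
finger_gap: 0.096
```

```bash
python3 o.py
```

```text
t 17.517 tcp [0.6597 0.063  0.0611] yaw -166.41 F [-5.5  1.4  8.9] M [-0.052  2.154  0.359] e6 0.502 j6 -98.7 dq6 -0.519 gap 0.0958
```

Emit:
play_rows([
  [[0,0,0,0,0,0,0.05],[0,0,0,0,0,0,0.05],[0,0,0,0,0,0,0.05],[0,0,0,0,0,0,0.05],[0,0,0,0,0,0,0.2],[0,0,0,0,0,0,0.4],[0,0,0,0,0,0,0.4],[0,0,0,0,0,0,0.4],[0,0,10,0,0,0,0.4],[0,0,35,0,0,0,0.4],[0,0,60,0,0,0,0.4],[0,0,79,0,0,0,0.4]],
])

```text
clock: 18.52
tcp_pos: [0.6607, 0.063, 0.1409]
ee_rot: [-0.374, 3.118, -0.0]
contact_force: [0.4, 0.1, 0.9]
finger_gap: 0.401
```

```bash
python3 wl.py w5
```

```text
t 18.5167 tcp [0.6607225  0.06297879 0.14088412] yaw -166.31574795410884 j [ 22.3  24.   -8.8   0.  -57.1 -98.6] tilt [ 0.0017  0.     -1.    ]
F [0.4004201  0.14434581 0.91060999] M [-0.00074502 -0.12647308  0.04044073] gap 0.4009159936244261
px [219.   2.] 79 mean [ 0.5457 -0.011   0.057 ] rect 545.7 -12.4 2.1 9.3 11.5 pca 101.8
px [518.  25.] 2293 mean [0.5233 0.1256 0.065 ] rect 522.9 126.0 31.3 15.2 43.5 pca 57.5
px [333.  94.] 1929 mean [0.5718 0.0503 0.0583] rect 572.5 50.5 29.9 17.4 10.0 pca -170.2
px [316. 261.] 1395 mean [0.6581 0.0628 0.0646] rect 659.4 63.2 41.4 13.5 13.8 pca -166.4
```

View pics/w5.png

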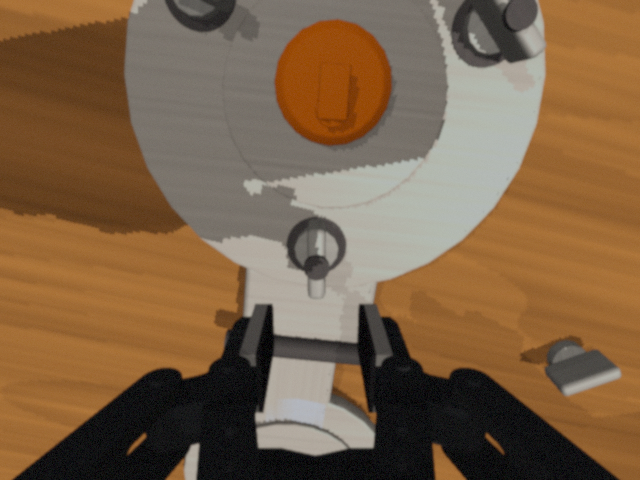

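Nut2 sits at −166.4°, as commanded. Next I'll move to nut3, with the wrist turned by +245.7° so that the whole turn fits in one grasp.

Emit:
play_rows([
  [[-4,-3,0,0,0,5,0.4],[-9,-7,0,0,0,12,0.4],[-14,-10,0,0,0,19,0.4],[-19,-14,0,0,0,26,0.4],[-24,-18,0,0,0,33,0.4],[-29,-22,0,0,0,40,0.4],[-34,-25,0,0,0,47,0.4],[-39,-29,0,0,0,54,0.4],[-44,-33,0,0,0,61,0.4],[-49,-37,0,0,0,68,0.4],[-54,-40,0,0,0,75,0.4],[-59,-44,0,0,0,82,0.4]],
])

```text
clock: 19.57
tcp_pos: [0.601, 0.0189, 0.1389]
ee_rot: [-2.335, 2.101, -0.001]
contact_force: [-0.4, 0.5, -0.7]
finger_gap: 0.395
```

Emit:
play_rows([
  [[-5,-4,0,0,0,7,0.4],[-10,-7,0,0,0,14,0.4],[-15,-11,0,0,0,21,0.4],[-20,-15,0,0,0,28,0.4],[-25,-19,0,0,0,35,0.4],[-30,-23,0,0,0,42,0.4],[-35,-27,0,0,0,49,0.4],[-40,-31,0,0,0,56,0.4],[-46,-35,0,0,0,63,0.4],[-52,-39,0,0,0,70,0.4],[-58,-44,0,0,0,77,0.4],[-63,-47.5,0,0,0,83,0.4]],
])

```text
clock: 20.57
tcp_pos: [0.5378, -0.0288, 0.1389]
ee_rot: [-3.141, 0.027, -0.001]
contact_force: [-0.3, -0.7, 0.3]
finger_gap: 0.401
```

Emit:
play_rows([
  [[0,0,0,0,0,7,0.4],[0,0,0,0,0,14,0.4],[0,0,0,0,0,21,0.4],[0,0,0,0,0,28,0.4],[0,0,0,0,0,35,0.4],[0,0,0,0,0,42,0.4],[0,0,0,0,0,49,0.4],[0,0,0,0,0,56,0.4],[0,0,0,0,0,63,0.4],[0,0,0,0,0,70,0.4],[0,0,0,0,0,77,0.4],[0,0,0,0,0,80.7,0.4]],
])

```text
clock: 21.57
tcp_pos: [0.5382, -0.0285, 0.1389]
ee_rot: [2.411, 2.014, 0.001]
contact_force: [0.3, -0.9, -0.3]
finger_gap: 0.401
```

Emit:
play_rows([
  [[0,0,0,0,0,0,0.4],[0,0,0,0,0,0,0.4]],
])

```text
clock: 21.73
tcp_pos: [0.5382, -0.0285, 0.1387]
ee_rot: [2.42, 2.003, 0.001]
contact_force: [0.2, -0.9, 0.1]
finger_gap: 0.401
```

```bash
python3 wl.py w6
```

```text
t 21.7333 tcp [ 0.53819843 -0.02851786  0.13873028] yaw 79.22732677379462 j [ 17.8  13.5 -25.    0.  -51.5 151.4] tilt [ 6.e-04  1.e-04 -1.e+00]
F [ 0.20076605 -0.90046567  0.1335917 ] M [0.01485944 0.0315092  0.00393564] gap 0.40128553420060376
px [199.   5.] 266 mean [0.5099 0.1062 0.0627] rect 509.1 106.1 4.0 9.8 79.2 pca 166.4
px [536.  40.] 2554 mean [0.6588 0.0632 0.0646] rect 659.5 63.2 42.0 13.7 8.6 pca -166.2
px [353. 106.] 1886 mean [0.5721 0.0507 0.0583] rect 572.8 50.7 29.8 17.5 10.0 pca -169.7
px [316. 264.] 1430 mean [ 0.5389 -0.0268  0.0646] rect 538.5 -28.1 41.1 13.5 78.2 pca 79.3
```

View pics/w6.png

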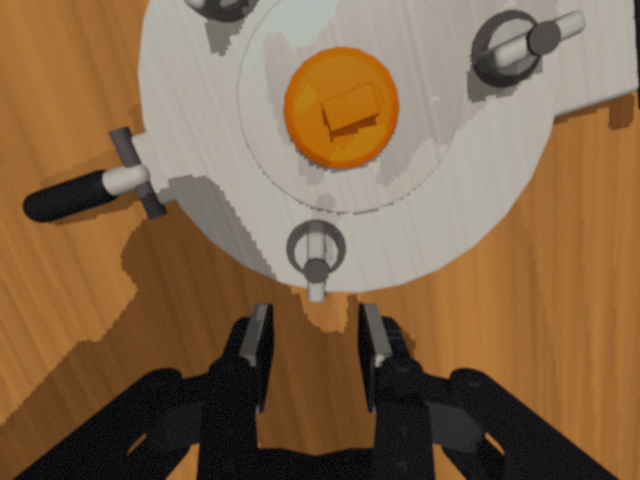

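Nut3 is centred between the jaws at (316,264) and aligned with them, and the lid hasn't moved. Descend and close.

Emit:
play_rows([
  [[0,0,-15,0,0,0,0.4],[0,0,-40,0,0,0,0.4],[0,0,-63,0,0,0,0.4],[0,0,-75,0,0,0,0.4],[0,0,-79,0,0,0,0.4],[0,0,-79,0,0,0,0.4],[0,0,-79,0,0,0,0.25],[0,0,-79,0,0,0,0.15],[0,0,-79,0,0,0,0.05],[0,0,-79,0,0,0,0.05],[0,0,-79,0,0,0,0.05],[0,0,-79,0,0,0,0.05]],
])

```text
clock: 22.78
tcp_pos: [0.5386, -0.0283, 0.0606]
ee_rot: [2.417, 2.006, 0.003]
contact_force: [-2.3, 1.3, 7.0]
finger_gap: 0.094
```

```bash
python3 o.py
```

```text
t 22.783 tcp [ 0.5386 -0.0283  0.0606] yaw 79.37 F [-2.3  1.3  7. ] M [ 0.419  0.789 -0.031] e6 0.051 j6 151.53 dq6 0.0 gap 0.0943
```

Emit:
play_rows([
  [[0,0,0,0,0,-2.5,0.05],[0,0,0,0,0,-5,0.05],[0,0,0,0,0,-7.5,0.05],[0,0,0,0,0,-10,0.05]],
])

```text
clock: 23.12
tcp_pos: [0.5387, -0.0283, 0.0606]
ee_rot: [2.584, 1.785, 0.003]
contact_force: [-1.9, 0.7, 5.9]
finger_gap: 0.096
```

```bash
python3 o.py
```

```text
t 23.117 tcp [ 0.5387 -0.0283  0.0606] yaw 69.28 F [-1.9  0.7  5.9] M [0.317 0.684 0.196] e6 0.665 j6 141.43 dq6 -0.521 gap 0.0962
```

Emit:
play_rows([
  [[0,0,0,0,0,-2.5,0.05],[0,0,0,0,0,-5,0.05],[0,0,0,0,0,-7.5,0.05]],
])

```text
clock: 23.37
tcp_pos: [0.5387, -0.0284, 0.0606]
ee_rot: [2.695, 1.612, 0.003]
contact_force: [-2.0, 0.2, 5.4]
finger_gap: 0.099
```

```bash
python3 o.py
```

```text
t 23.367 tcp [ 0.5387 -0.0284  0.0606] yaw 61.78 F [-2.   0.2  5.4] M [0.158 0.645 0.195] e6 0.664 j6 133.93 dq6 -0.521 gap 0.099
```

Emit:
play_rows([
  [[0,0,0,0,0,-2.5,0.05],[0,0,0,0,0,-5,0.05],[0,0,0,0,0,-7.5,0.05]],
])

```text
clock: 23.62
tcp_pos: [0.5388, -0.0284, 0.0607]
ee_rot: [2.795, 1.433, 0.003]
contact_force: [-1.9, -0.3, 6.7]
finger_gap: 0.096
```

```bash
python3 o.py
```

```text
t 23.617 tcp [ 0.5388 -0.0284  0.0607] yaw 54.28 F [-1.9 -0.3  6.7] M [0.055 0.509 0.191] e6 0.663 j6 126.43 dq6 -0.519 gap 0.0957
```

Emit:
play_rows([
  [[0,0,0,0,0,-2.5,0.05],[0,0,0,0,0,-5,0.05],[0,0,0,0,0,-7.5,0.05]],
])

```text
clock: 23.87
tcp_pos: [0.5388, -0.0284, 0.0606]
ee_rot: [2.883, 1.247, 0.003]
contact_force: [-1.1, -0.3, 4.5]
finger_gap: 0.094
```

```bash
python3 o.py
```

```text
t 23.867 tcp [ 0.5388 -0.0284  0.0606] yaw 46.78 F [-1.1 -0.3  4.5] M [-0.097  0.513  0.141] e6 0.662 j6 118.93 dq6 -0.521 gap 0.0939
```

Emit:
play_rows([
  [[0,0,0,0,0,-2.5,0.05],[0,0,0,0,0,-5,0.05],[0,0,0,0,0,-7.5,0.05],[0,0,0,0,0,-10,0.05]],
])

```text
clock: 24.2
tcp_pos: [0.5389, -0.0285, 0.0607]
ee_rot: [2.981, 0.991, 0.003]
contact_force: [-0.9, -0.2, 5.1]
finger_gap: 0.098
```

```bash
python3 o.py
```

```text
t 24.2 tcp [ 0.5389 -0.0285  0.0607] yaw 36.78 F [-0.9 -0.2  5.1] M [-0.206  0.381  0.206] e6 0.663 j6 108.93 dq6 -0.519 gap 0.098
```

Emit:
play_rows([
  [[0,0,0,0,0,-2.5,0.05],[0,0,0,0,0,-5,0.05],[0,0,0,0,0,-7.5,0.05],[0,0,0,0,0,-10,0.05]],
])

```text
clock: 24.53
tcp_pos: [0.5389, -0.0286, 0.0606]
ee_rot: [3.056, 0.727, 0.003]
contact_force: [-0.2, -0.3, 5.2]
finger_gap: 0.099
```

```bash
python3 o.py
```

```text
t 24.533 tcp [ 0.5389 -0.0286  0.0606] yaw 26.78 F [-0.2 -0.3  5.2] M [-0.461  0.2    0.2  ] e6 0.662 j6 98.93 dq6 -0.52 gap 0.0989
```

Emit:
play_rows([
  [[0,0,0,0,0,-2.5,0.05],[0,0,0,0,0,-5,0.05],[0,0,0,0,0,-7.5,0.05],[0,0,0,0,0,-10,0.05]],
])

```text
clock: 24.87
tcp_pos: [0.539, -0.0287, 0.0606]
ee_rot: [3.108, 0.458, 0.004]
contact_force: [0.1, -2.0, 4.9]
finger_gap: 0.095
```

```bash
python3 o.py
```

```text
t 24.867 tcp [ 0.539  -0.0287  0.0606] yaw 16.78 F [ 0.1 -2.   4.9] M [-0.655  0.223  0.26 ] e6 0.662 j6 88.93 dq6 -0.52 gap 0.0951
```

Emit:
play_rows([
  [[0,0,0,0,0,-2.5,0.05],[0,0,0,0,0,-5,0.05],[0,0,0,0,0,-7.5,0.05],[0,0,0,0,0,-10,0.05]],
])

```text
clock: 25.2
tcp_pos: [0.539, -0.0287, 0.0607]
ee_rot: [3.136, 0.186, 0.004]
contact_force: [0.8, -2.2, 4.5]
finger_gap: 0.101
```

```bash
python3 o.py
```

```text
t 25.2 tcp [ 0.539  -0.0287  0.0607] yaw 6.78 F [ 0.8 -2.2  4.5] M [-0.904  0.102  0.241] e6 0.661 j6 78.93 dq6 -0.519 gap 0.1011
```

Emit:
play_rows([
  [[0,0,0,0,0,-2.5,0.05],[0,0,0,0,0,-5,0.05],[0,0,0,0,0,-7.5,0.05],[0,0,0,0,0,-10,0.05]],
])

```text
clock: 25.53
tcp_pos: [0.5389, -0.0288, 0.0607]
ee_rot: [3.14, -0.088, 0.004]
contact_force: [-0.1, -1.4, 5.0]
finger_gap: 0.102
```

```bash
python3 o.py
```

```text
t 25.533 tcp [ 0.5389 -0.0288  0.0607] yaw -3.22 F [-0.1 -1.4  5. ] M [-0.951  0.11   0.227] e6 0.661 j6 68.93 dq6 -0.519 gap 0.1024
```

Emit:
play_rows([
  [[0,0,0,0,0,-2.5,0.05],[0,0,0,0,0,-5,0.05],[0,0,0,0,0,-7.5,0.05],[0,0,0,0,0,-10,0.05]],
])

```text
clock: 25.87
tcp_pos: [0.5389, -0.0288, 0.0607]
ee_rot: [3.121, -0.361, 0.003]
contact_force: [0.1, -1.9, 4.5]
finger_gap: 0.096
```

```bash
python3 o.py
```

```text
t 25.867 tcp [ 0.5389 -0.0288  0.0607] yaw -13.21 F [ 0.1 -1.9  4.5] M [-1.124  0.1    0.317] e6 0.573 j6 58.94 dq6 -0.52 gap 0.0962
```

Emit:
play_rows([
  [[0,0,0,0,0,-2.5,0.05],[0,0,0,0,0,-5,0.05],[0,0,0,0,0,-7.5,0.05],[0,0,0,0,0,-10,0.05]],
])

```text
clock: 26.2
tcp_pos: [0.5389, -0.0289, 0.0606]
ee_rot: [-3.077, 0.632, -0.003]
contact_force: [0.1, -3.8, 4.6]
finger_gap: 0.1
```

```bash
python3 o.py
```

```text
t 26.2 tcp [ 0.5389 -0.0289  0.0606] yaw -23.21 F [ 0.1 -3.8  4.6] M [-1.249  0.113  0.303] e6 0.565 j6 48.93 dq6 -0.52 gap 0.0996
```

Emit:
play_rows([
  [[0,0,0,0,0,-2.5,0.05],[0,0,0,0,0,-5,0.05],[0,0,0,0,0,-7.5,0.05],[0,0,0,0,0,-10,0.05],[0,0,0,0,0,-12.5,0.05],[0,0,0,0,0,-15,0.05],[0,0,0,0,0,-17.5,0.05],[0,0,0,0,0,-20,0.05],[0,0,0,0,0,-22.5,0.05],[0,0,0,0,0,-25,0.05]],
])

```text
clock: 27.03
tcp_pos: [0.5388, -0.0291, 0.0606]
ee_rot: [-2.867, 1.283, -0.003]
contact_force: [-0.1, -4.1, 5.8]
finger_gap: 0.096
```

```bash
python3 o.py
```

```text
t 27.033 tcp [ 0.5388 -0.0291  0.0606] yaw -48.21 F [-0.1 -4.1  5.8] M [-1.505  0.193  0.346] e6 0.542 j6 23.94 dq6 -0.52 gap 0.0962
```

Emit:
play_rows([
  [[0,0,0,0,0,-2.5,0.05],[0,0,0,0,0,-5,0.05],[0,0,0,0,0,-7.5,0.05],[0,0,0,0,0,-10,0.05],[0,0,0,0,0,-12.5,0.05],[0,0,0,0,0,-15,0.05],[0,0,0,0,0,-17.5,0.05],[0,0,0,0,0,-20,0.05],[0,0,0,0,0,-22.5,0.05],[0,0,0,0,0,-25,0.05]],
])

```text
clock: 27.87
tcp_pos: [0.5386, -0.0291, 0.0607]
ee_rot: [-2.522, 1.873, -0.003]
contact_force: [-0.4, -4.2, 5.8]
finger_gap: 0.095
```

```bash
python3 o.py
```

```text
t 27.867 tcp [ 0.5386 -0.0291  0.0607] yaw -73.2 F [-0.4 -4.2  5.8] M [-1.593  0.413  0.34 ] e6 0.521 j6 -1.06 dq6 -0.519 gap 0.0947
```

Emit:
play_rows([
  [[0,0,0,0,0,-2.5,0.05],[0,0,0,0,0,-5,0.05],[0,0,0,0,0,-7.5,0.05],[0,0,0,0,0,-10,0.05],[0,0,0,0,0,-12.5,0.05],[0,0,0,0,0,-15,0.05],[0,0,0,0,0,-17.5,0.05],[0,0,0,0,0,-20,0.05],[0,0,0,0,0,-22.5,0.05]],
])

```text
clock: 28.62
tcp_pos: [0.5384, -0.0292, 0.0606]
ee_rot: [-2.108, 2.329, -0.002]
contact_force: [-1.4, -4.4, 5.7]
finger_gap: 0.093
```

```bash
python3 o.py
```

```text
t 28.617 tcp [ 0.5384 -0.0292  0.0606] yaw -95.71 F [-1.4 -4.4  5.7] M [-1.486  0.628  0.361] e6 0.502 j6 -23.56 dq6 -0.519 gap 0.0933
```

Emit:
play_rows([
  [[0,0,0,0,0,0,0.05],[0,0,0,0,0,0,0.05],[0,0,0,0,0,0,0.05],[0,0,0,0,0,0,0.05],[0,0,0,0,0,0,0.2],[0,0,0,0,0,0,0.4],[0,0,0,0,0,0,0.4],[0,0,0,0,0,0,0.4],[0,0,10,0,0,0,0.4],[0,0,35,0,0,0,0.4],[0,0,70,0,0,0,0.4],[0,0,105,0,0,0,0.4]],
])

```text
clock: 29.62
tcp_pos: [0.5373, -0.0287, 0.1656]
ee_rot: [2.109, -2.326, -0.001]
contact_force: [1.2, 0.5, -0.5]
finger_gap: 0.405
```

Emit:
play_rows([
  [[0,0,25,0,0,0,0.4],[0,0,50,0,0,0,0.4],[0,0,60,0,0,0,0.4],[0,0,60,0,0,0,0.4],[0,0,60,0,0,0,0.4]],
])

```text
clock: 30.03
tcp_pos: [0.538, -0.0284, 0.2249]
ee_rot: [-2.109, 2.327, -0.0]
contact_force: [0.3, 0.9, -0.7]
finger_gap: 0.402
```

```bash
python3 wl.py w7
python3 - <<'E'
from bench import camera
import cv2
cv2.imwrite("pics/scene_end.png",camera("scene")["frame"][:,:,::-1])
E
```

```text
t 30.0333 tcp [ 0.53798056 -0.02837817  0.22489233] yaw -95.63764293624367 j [ 17.8   8.7 -18.6  -0.  -62.7 -23.5] tilt [ 1.2e-03  7.0e-04 -1.0e+00]
F [ 0.27136063  0.85612035 -0.70705189] M [-0.01236005  0.00277577 -0.03872572] gap 0.401584973333979
px [315. 222.] 763 mean [ 0.5381 -0.0304  0.0646] rect 538.3 -29.3 41.9 13.4 84.7 pca 84.5
px [287. 316.] 502 mean [0.5696 0.0487 0.0584] rect 569.8 49.3 24.7 16.5 6.1 pca -167.3
px [184. 340.] 782 mean [0.6587 0.0617 0.0645] rect 659.2 62.9 41.1 14.3 7.6 pca -166.8
px [351. 387.] 575 mean [0.5212 0.1225 0.0648] rect 520.0 123.0 38.4 14.1 53.3 pca 55.5
```

View pics/w7.png

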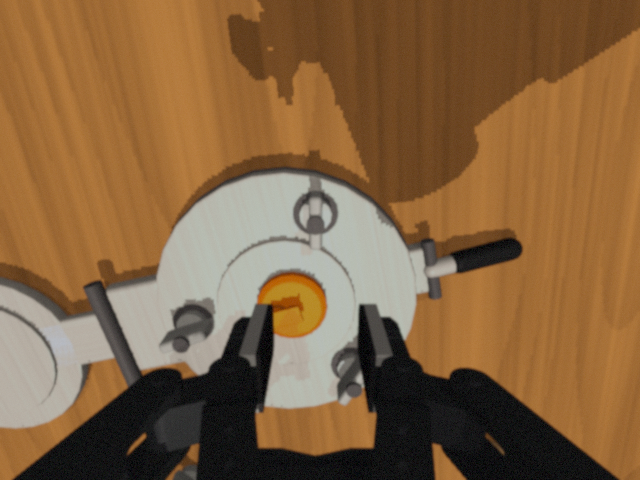

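View pics/scene_end.png

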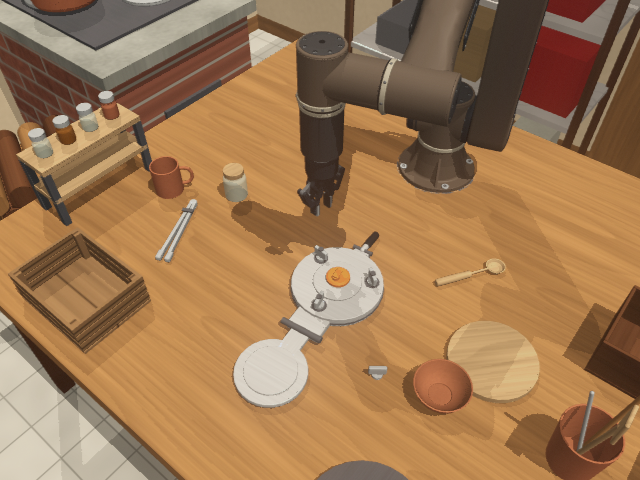

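The nuts are where I left them, at about −95.5° (nut3), −166.8° (nut2) and 53–55° (nut1, partly hidden by a finger). Everything else is unmoved and the arm is clear, so I'll hand in.

```bash
python3 -c "
from bench import job
print(job.close_job())"
```

```text
the job is handed in; nothing more can be done
None
```

I tightened all three wing nuts in order, each to about a quarter turn past its bite, and handed the job in at about 30 s. No verdict was reported.

| Nut | Bite felt after about | Total clockwise turn | Estimated turn past bite |
|---|---|---|---|
| nut1 (first from the handle) | 71° | 161° | 86–90° |
| nut2 (by the hinge) | 30° | 120° | 90° |
| nut3 | 85° | 175° | 90° |

- **Torque:** on each nut the wrist-joint torque stepped by about 0.08 N m at the bite. By the end of the quarter turn the rise was about 0.16 N m.
- **nut1:** its bite is the least certain. I shifted the tool 1 mm sideways while it was biting, which puts a few degrees of doubt on that estimate, still well inside the 14° allowed.
- **Angles after release:** nut2 and nut3 rest where I turned them, to within about 1°. nut1 matched to within 1° just after release. In the last picture it was partly hidden by a finger and read about 2° off, which I put down to that.
- **Surroundings:** in the last pictures the lid and the other objects on the table looked unmoved, and the gripper was open and well clear.

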